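Pack the bread slicing guide tight against its end stop

ROBOT

A 6-joint arm with a two-finger parallel gripper is mounted at the origin on the work surface. World frame = base frame: x ahead of the robot, y to its left, z up, the work surface at z = 0. Lengths are in mm, angles in rad, forces in N, time in s.
With the tool pointing down it reaches from about 300 to 775 mm from the base axis. Payload 14.6 kg.
Tool frame: the origin (TCP) lies midway between the tips of the shut fingers; the grasp point (between the pads) lies 19 mm behind it (manip.tcp_to_grasp is the distance from the TCP to the grasp point, in mm); z points along the fingers, x is the direction in which the jaws open and shut, and the axes are right-handed (so a half turn about z gives the same grasp; the last joint's range is limited). The gripper opens to 94 mm and grips with 3 to 60 N. Pads are 16 mm wide; open, the fingers measure 119 mm over their backs; the gripper's body (75 mm by 177 mm) begins 78 mm behind the grasp point.
Start: joints at [1.247, 0.3, 1.521, -0, 1.321, -0.067], TCP at [139.69, 531.954, 170.546] pointing down, gripper open.
Joint ranges: [-3.03, 3.03], [-0.79, 2.21], [0.23, 2.52], [-1.04, 4.18], [0, 3.07], [-2.55, 2.55]. Speed limits (rad/s): [2.22, 2.22, 2.57, 3.14, 3.14, 3.14].

INTERFACE

Orientations are given as [roll, pitch, yaw] about the fixed x, y, z axes, in that order (R = Rz(yaw) Ry(pitch) Rx(roll)).
In Python, from cell import manip gives the robot as it stands.
- The arm moves only by the tool arm_command, never from a script. Its argument "steps" is a list of rows, each a list of 3 entries, a list of its own where there are three numbers: the opening, from 0 (shut) to 1 (fully open), then the shift along the tool's x, y, z in cm, then the turn about the tool's z in rad. A call has 1 to 5 rows; each row shifts and turns the commanded pose from where the row before left it, along the tool's axes as they then stand; what a row does not reach is not made up. A row lasts 1/12 s, in which the tool goes at most 41.7 mm and 7.16 degrees, less where a joint would pass 70% of its speed; a pose out of reach is approached as far as the arm can. A call with a gripper value outside its range is refused whole. The fingers move at their own pace and stop on an object; "force" is the grip in N (left out, the last holds). Time passes only in rows, so rows that do not move let the fingers close. It gives the time, the measured TCP pose, the force and the opening at its end, in the units of the state.
- manip.read_state(): the state, without advancing time (a new reading comes with each control period).
- manip.camera(name): name is "scene" or "top"; returns (picture, depth): 420x560x3 uint8, red, green, blue; 420x560 float32, mm along the optical axis (not along the pixel's ray), 0 where there is no reading.
- manip.calibration(name): a dict with "fx", "fy", "cx", "cy" (pixels), "distortion" ([k1, k2, p1, p2, k3] as OpenCV has them; the pictures are not rectified), "R" (3x3) and "t" (3): a world point X has camera coordinates R X + t. Camera axes: x right, y down, z forward; pixel columns grow to the right and rows downward; lengths in mm; the calibration is good to about 2 mm. A picture is of the moment at which its call begins. calibration takes no time and is no camera call.
- manip.sign_off(): hands the job in, once; it reports no verdict.
The state is a dict: "clock": time; "joints": joint angles; "qd": joint speeds; "effort": joint torques, N m; "eef_pos": TCP position; "eef_rot": TCP orientation; "wrist_force": force on the tool from outside, world axes, zero at the start; "moment": the same for the moment, N m; "finger_gap": finger opening in mm.
Only numpy, scipy, OpenCV 4.12 (cv2) and the standard library are available. Lean on these libraries where they do the work, as an engineer would, in place of code of your own. Each camera call takes 0.05 s, during which the arm holds its last target.

TASK

Pack the gap between the bread slicing guide and the steel end stop on its board: stand spacer blocks in it, square, mid-way along and down on the board, starting against the guide, one after another, until the space left is one that the wedge can fill, 10 to 30 mm (one or two spacers, the gap differs each time; leave the rest well away). Then put the wedge upright, thin end down and sloping face to the stop, between the last spacer and the stop, and press it down until you feel it jam firm, its foot still clear of the board. Finish while holding the wedge pressed in, without letting go, and leave the jar, bowl and spatula where they are.

Things in the scene. Friction and masses are not known exactly. Their poses are not given: they have to be found in the camera images.
- guide: slicing guide, fixed: board 12 mm thick, 170 mm (x) by 290 mm (y -125 to +165), with a slotted wooden cradle 160 mm long (x), its top 102 mm above the bench, a loaf in it (no higher). Origin at bench level under the middle of the cradle's flat side that bounds the gap; that side is the plane y = 0, cradle at +y, gap at -y; x along the face, z up.
- end_stop: end stop, fixed: steel block 100 (x) x 30 (y) x 90 mm tall on the board, top level with the cradle. Origin at the foot of the middle of its face towards the guide, 12 mm above the bench; axes as the guide's; block at -y of it. Gap width (31 to 70 mm) = distance along y from the guide's origin to this one; the gap is open above and at its ends.
- spacer1_c (a point): spacer block, light wood, one of three equal ones, standing upright loose on the bench: 60 mm wide (its x) x 20 mm thick (its y) x 90 mm tall, with a grip tab on top in the middle, 30 mm wide (x) x 10 mm thick (y) x 35 mm tall; 125 mm tall over all, about 90 g. This point is its centre, 62.5 mm above its underside; z up.
- spacer2_c (a point): spacer block, light wood, one of three equal ones, standing upright loose on the bench: 60 mm wide (its x) x 20 mm thick (its y) x 90 mm tall, with a grip tab on top in the middle, 30 mm wide (x) x 10 mm thick (y) x 35 mm tall; 125 mm tall over all, about 90 g. This point is its centre, 62.5 mm above its underside; z up.
- spacer3_c (a point): spacer block, light wood, one of three equal ones, standing upright loose on the bench: 60 mm wide (its x) x 20 mm thick (its y) x 90 mm tall, with a grip tab on top in the middle, 30 mm wide (x) x 10 mm thick (y) x 35 mm tall; 125 mm tall over all, about 90 g. This point is its centre, 62.5 mm above its underside; z up.
- spacer1: the same spacer block as spacer1_c, with its origin at the centre of its underside
- spacer2: the same spacer block as spacer2_c, with its origin at the centre of its underside
- spacer3: the same spacer block as spacer3_c, with its origin at the centre of its underside
- wedge_c (a point): point inside the wedge (see wedge) on the axis of its grip tab, 62.5 mm above the foot; the flat face lies 18 mm to +y of it. The tab on top of the taper is 30 mm wide (x) x 18 mm thick (y) x 35 mm tall, its top 125 mm above the foot.
- wedge_foot (a point): centre of the wedge's thin foot (44 x 5 mm); the flat face lies 2.5 mm to +y of it, wedge_c is 62.5 mm above it and 15.5 mm to -y.
- wedge: wedge, darker wood, about 90 g, 44 mm wide (x), taper 90 mm tall: 5 mm thick at the foot growing evenly to 35 mm, 1 mm per 3 mm; flat upright face towards its +y, sloping face towards -y, grip tab on top. Origin at foot level, 10 mm to -y of the flat face; z up. Starts upright, foot down, standing loosely in its stand; lift it straight up.
- stand: wedge's stand, white plastic, fixed: 70 x 70 mm foot 12 mm thick with two low walls whose tops are 62 mm above the bench; origin at the centre of its underside. The wedge's foot rests 12 mm above the bench.
- jar: glass jar, 60 mm across, 110 mm tall, not to be moved; origin under its centre
- bowl: steel bowl, 100 mm across, 55 mm tall, not to be moved; origin under its centre
- spatula: spatula lying on the bench, not to be moved; origin under it
There are look-alikes about, which are no part of the job. Leave any red or turquoise look-alike of the spacer3 alone.

How it is judged (in metres and radians):
On the way:
1. a spacer block stands upright and square in the gap, on the board (((x of spacer1_c in the frame of guide between -0.015 and 0.015 m and y of spacer1_c in the frame of guide between -0.08 and -0.005 m and z of spacer1_c in the frame of guide between 0.068 and 0.08 m and angle between spacer1_c's own z axis and vertical below 0.12 rad and angle between the x axis of spacer1_c and the x axis of guide, either way round below 0.15 rad) or (x of spacer2_c in the frame of guide between -0.015 and 0.015 m and y of spacer2_c in the frame of guide between -0.08 and -0.005 m and z of spacer2_c in the frame of guide between 0.068 and 0.08 m and angle between spacer2_c's own z axis and vertical below 0.12 rad and angle between the x axis of spacer2_c and the x axis of guide, either way round below 0.15 rad) or (x of spacer3_c in the frame of guide between -0.015 and 0.015 m and y of spacer3_c in the frame of guide between -0.08 and -0.005 m and z of spacer3_c in the frame of guide between 0.068 and 0.08 m and angle between spacer3_c's own z axis and vertical below 0.12 rad and angle between the x axis of spacer3_c and the x axis of guide, either way round below 0.15 rad))), for 0.2 s.
At the end, for the whole second after the job is handed in: Gap spacers stand on board (lift <5 mm, tilt <0.12, square <0.15 rad, off-middle <15 mm), the others >0.11 m away; wedge upright, slope to stop, mid (20 mm), foot >=10 mm below stop top, >=4 mm off board; wedge-stop and wedge-spacer >2 N, spacer-guide >1.5 N, fingers-wedge >2 N; still (((x of spacer1_c in the frame of guide between -0.015 and 0.015 m and y of spacer1_c in the frame of guide between -0.08 and -0.005 m and z of spacer1_c in the frame of guide between 0.068 and 0.08 m and angle between spacer1_c's own z axis and vertical below 0.12 rad and angle between the x axis of spacer1_c and the x axis of guide, either way round below 0.15 rad) or (x of spacer2_c in the frame of guide between -0.015 and 0.015 m and y of spacer2_c in the frame of guide between -0.08 and -0.005 m and z of spacer2_c in the frame of guide between 0.068 and 0.08 m and angle between spacer2_c's own z axis and vertical below 0.12 rad and angle between the x axis of spacer2_c and the x axis of guide, either way round below 0.15 rad) or (x of spacer3_c in the frame of guide between -0.015 and 0.015 m and y of spacer3_c in the frame of guide between -0.08 and -0.005 m and z of spacer3_c in the frame of guide between 0.068 and 0.08 m and angle between spacer3_c's own z axis and vertical below 0.12 rad and angle between the x axis of spacer3_c and the x axis of guide, either way round below 0.15 rad)) and ((x of spacer1_c in the frame of guide between -0.015 and 0.015 m and y of spacer1_c in the frame of guide between -0.08 and -0.005 m and z of spacer1_c in the frame of guide between 0.068 and 0.08 m and angle between spacer1_c's own z axis and vertical below 0.12 rad and angle between the x axis of spacer1_c and the x axis of guide, either way round below 0.15 rad) or horizontal distance between spacer1_c and guide above 0.11 m) and ((x of spacer2_c in the frame of guide between -0.015 and 0.015 m and y of spacer2_c in the frame of guide between -0.08 and -0.005 m and z of spacer2_c in the frame of guide between 0.068 and 0.08 m and angle between spacer2_c's own z axis and vertical below 0.12 rad and angle between the x axis of spacer2_c and the x axis of guide, either way round below 0.15 rad) or horizontal distance between spacer2_c and guide above 0.11 m) and ((x of spacer3_c in the frame of guide between -0.015 and 0.015 m and y of spacer3_c in the frame of guide between -0.08 and -0.005 m and z of spacer3_c in the frame of guide between 0.068 and 0.08 m and angle between spacer3_c's own z axis and vertical below 0.12 rad and angle between the x axis of spacer3_c and the x axis of guide, either way round below 0.15 rad) or horizontal distance between spacer3_c and guide above 0.11 m) and x of wedge_foot in the frame of guide between -0.02 and 0.02 m and y of wedge_foot in the frame of guide between -0.075 and -0.018 m and z of wedge_foot in the frame of guide between 0.016 and 0.092 m and y of guide in the frame of wedge_foot above 0 m and angle between wedge_foot's own z axis and vertical below 0.12 rad and angle between the x axis of wedge_foot and the x axis of guide, either way round below 0.15 rad and contact force between wedge and end_stop above 2 N and (contact force between wedge and spacer1 above 2 N or contact force between wedge and spacer2 above 2 N or contact force between wedge and spacer3 above 2 N) and contact force between any of spacer1, spacer2, spacer3 and guide above 1.5 N and contact force between the fingers and wedge above 2 N and linear speed of wedge below 0.01 m/s); the arm keeps its last pose, push and grip.
It fails at once if the jar is moved more than 30 mm (distance of jar from where it was at the start of the episode above 0.03 m).
It fails at once if the bowl is moved more than 30 mm (distance of bowl from where it was at the start of the episode above 0.03 m).
It fails at once if the spatula is moved more than 30 mm (distance of spatula from where it was at the start of the episode above 0.03 m).
It also fails if it takes over 69 s, if anything falls off the work surface, if the arm or the gripper's body presses on something with over 40 N, if the wrist force passes 120 N, or if a joint passes its speed limit or range.

## Working session

There is one attempt and no reset: what is moved stays moved. The work goes in short steps, Python scripts to look and compute and a tool call to move; the robot and the scene stay as the last step left them, time stands still between calls to the robot, and variables do not carry over. Pictures are saved under pics/ and viewed, and the job is handed in when it is done.

Besides the shell and the picture viewer there is one more tool, called in YAML: its name, and indented under it one key for each argument. arm_command: Moves the arm, as the interface text tells. Its arguments: {"type":"object","properties":{"steps":{"type":"array","items":{"type":"array"}},"force":{"type":"number"}},"required":["steps"]}

```bash
mkdir -p pics; ls; python3 - <<'E'
from cell import manip
import cv2,numpy as np
print(manip.read_state())
for n in("scene","top"):
    p,d=manip.camera(n); cv2.imwrite(f"pics/{n}0.png",p[:,:,::-1]); np.savez(f"{n}0.npz",p=p,d=d)
    c=manip.calibration(n); print(n,c)
E
```

```text
pics
{'clock': 0.0, 'joints': array([ 1.24739521e+00,  3.00437255e-01,  1.52161817e+00,  3.02505561e-05,
        1.32067149e+00, -6.66227049e-02]), 'qd': array([ 4.04082911e-04, -2.37400976e-03, -4.67944382e-04, -1.67976688e-04,
       -4.22291926e-05, -6.61058444e-04]), 'effort': array([-2.15111027e-04, -5.31792355e+01, -3.52745819e+01,  7.08236522e-02,
        2.41910439e-02, -8.67050039e-05]), 'eef_pos': array([139.58893712, 531.67156964, 169.98922152]), 'eef_rot': array([-3.14148791e+00,  1.12979629e-03,  1.31401047e+00]), 'wrist_force': array([0.28123468, 0.38644453, 0.81372397]), 'moment': array([-0.00853282, -0.05843022, -0.03020439]), 'finger_gap': 93.94227496920313}
scene {'fx': 437.11374762273897, 'fy': 437.11374762273897, 'cx': 274.637646875136, 'cy': 202.02971998830859, 'distortion': array([-0.07086424,  0.        ,  0.        ,  0.        ,  0.        ]), 'R': array([[-0.10831252,  0.99401548,  0.01419942],
       [ 0.84499128,  0.09957983, -0.52542706],
       [-0.52369661, -0.04491195, -0.85072015]]), 't': array([  15.60590904, -459.48443608, 1353.62224979])}
top {'fx': 490.50923796875134, 'fy': 490.50923796875134, 'cx': 281.10501149420065, 'cy': 210.82834975228388, 'distortion': array([0.05322918, 0.        , 0.        , 0.        , 0.        ]), 'R': array([[ 0.01097879, -0.99993467,  0.00318065],
       [-0.98169338, -0.01138328, -0.19012767],
       [ 0.19015146, -0.00103505, -0.98175422]]), 't': array([  32.96558438,  590.14390228, 1354.99951265])}
```

View pics/scene0.png

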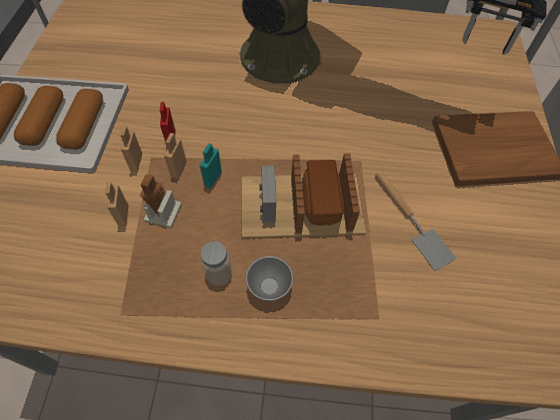

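View pics/top0.png

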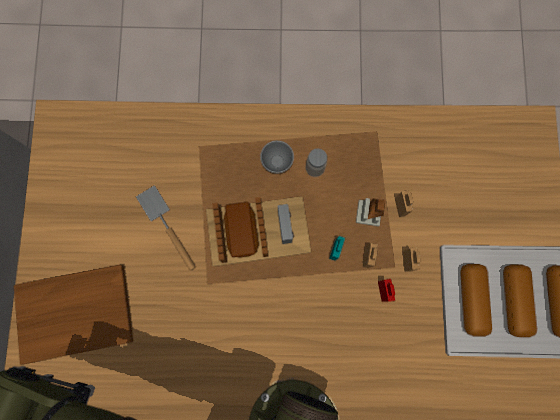

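```bash
cat > h.py <<'E'
import numpy as np,cv2
from cell import manip
def cloud(n,p,d):
    c=manip.calibration(n); h,w=d.shape
    K=np.array([[c['fx'],0,c['cx']],[0,c['fy'],c['cy']],[0,0,1]])
    uv=np.stack(np.meshgrid(np.arange(w),np.arange(h)),-1).reshape(-1,1,2).astype(float)
    n_=cv2.undistortPoints(uv,K,c['distortion']).reshape(h,w,2)
    P=np.dstack([n_*d[...,None],d])
    return (P-c['t'])@c['R']   # world = R^T (P-t)
def load(f,n):
    z=np.load(f); return z['p'],z['d'],cloud(n,z['p'],z['d'])
E
python3 - <<'E'
from h import *
for n in("scene","top"):
    p,d,W=load(n+"0.npz",n)
    m=(d>0)&(W[...,2]>-30)&(W[...,2]<5)&(abs(W[...,1])<300)&(W[...,0]>250)&(W[...,0]<700)
    print(n,"bench z",np.median(W[m][:,2]),W[m][:,2].std())
p,d,W=load("top0.npz","top")
def blk(n,x0,x1,y0,y1,zmin):
    m=np.zeros(d.shape,bool); m[y0:y1,x0:x1]=1
    m&=(d>0)&(W[...,2]>zmin)
    Q=W[m]; print(n,m.sum(),np.median(Q,0).round(1),Q[:,2].max().round(1)); 
    if len(Q)>4:
        r=cv2.minAreaRect(Q[:,:2].astype(np.float32)); print("   ",r)
blk("stop",270,300,195,250,95)
blk("cradleR",250,272,190,265,90)
blk("board",200,315,190,270,6)
for n,b in dict(A=(390,415,185,220),B=(360,380,235,272),C=(398,425,240,275),wedge=(352,388,192,230),teal=(325,350,230,265),red=(375,400,270,305)).items():
    blk(n,*b,108); blk(n+" body",*b,80)
# upscaled crop
c=p[180:310,190:430]; cv2.imwrite("pics/crop0.png",cv2.resize(c,None,fx=3.3,fy=3.3,interpolation=cv2.INTER_CUBIC)[:,:,::-1])
E
```

```text
scene bench z 0.006864914777491693 1.8815679204186122
top bench z 0.5516620483690499 2.6585165749848896
stop 388 [550.8  28.5 102.3] 111.4
    ((551.8873291015625, 28.28351593017578), (100.84749603271484, 30.011682510375977), 8.56163501739502)
cradleR 328 [534.9  95.6 101.4] 110.1
    ((541.5067138671875, 102.56234741210938), (157.99276733398438, 47.392730712890625), 1.5782954692840576)
board 5941 [532.6 108.4  18.2] 111.4
    ((544.1713256835938, 111.22044372558594), (236.5155792236328, 341.20526123046875), 0.7028387784957886)
A 58 [ 616.  -312.5  122.8] 130.6
    ((616.9786987304688, -313.7335205078125), (29.5419979095459, 11.223487854003906), 12.129874229431152)
A body 189 [ 613.8 -310.9   92.8] 130.6
    ((617.5017700195312, -313.06494140625), (60.601768493652344, 20.844942092895508), 11.416693687438965)
B 54 [ 465.1 -212.3  124.2] 130.7
    ((465.96356201171875, -213.34170532226562), (10.05601978302002, 30.39051055908203), 78.03369903564453)
B body 177 [ 463.8 -210.3   92.5] 130.7
    ((465.72674560546875, -213.37771606445312), (20.514223098754883, 59.52320861816406), 80.2881393
[... 474 characters left out ...]
105.7] 144.3
    ((596.1099243164062, -229.28570556640625), (35.98591995239258, 45.20089340209961), 81.41410827636719)
teal 46 [ 485.1 -120.   125.1] 130.5
    ((485.1427917480469, -120.06245422363281), (9.261608123779297, 28.09687614440918), 71.5114974975586)
teal body 161 [ 483.2 -118.4   92. ] 130.5
    ((485.98785400390625, -120.4710464477539), (19.98869514465332, 59.780643463134766), 71.48754119873047)
red 56 [ 366.9 -254.5  123.8] 135.7
    ((367.9056091308594, -256.1690368652344), (29.221454620361328, 10.757704734802246), 7.40251350402832)
red body 189 [ 366.9 -252.8   92.3] 135.7
    ((367.7938232421875, -255.94741821289062), (58.96025848388672, 21.358388900756836), 8.53431510925293)
```

View pics/crop0.png

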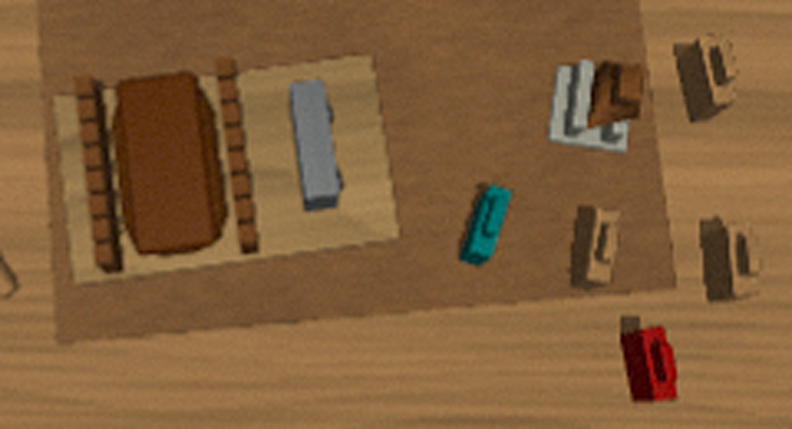

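```bash
python3 - <<'E'
from h import *
th=np.radians(8.4); ex=np.array([np.cos(th),np.sin(th)]); ey=np.array([-np.sin(th),np.cos(th)])
for n in("top","scene"):
    p,d,W=load(n+"0.npz",n)
    z=W[...,2]; o=np.array([550,28.])
    q=W[...,:2]-o; u=q@ex; v=q@ey
    m=(d>0)&(abs(u)<110)&(abs(v)<260)
    # top stop
    s=m&(z>92)&(z<112)&(v<30)&(v>-40)&(abs(u)<70)
    r=cv2.minAreaRect(np.c_[u[s],v[s]].astype(np.float32)); print(n,"stop top z",np.median(z[s]),r, "pct v",np.percentile(v[s],[1,5,50,95,99]).round(1),"u",np.percentile(u[s],[1,50,99]).round(1))
    s=m&(z>97)&(z<108)&(v>40)
    H,e=np.histogram(v[s],np.arange(40,200,2)); print(n,dict(zip(e[:-1].astype(int),H)))
    s=m&(z>96)&(z<108)&(v>40)&(v<90)
    print("cradle u",np.percentile(u[s],[0,1,5,50,95,99,100]).round(1))
    # per column v-min
    for a in range(-80,80,20):
        t=s&(u>a)&(u<a+20); 
        if t.sum()>3: print(a,t.sum(),np.sort(v[t])[[0,1,2]].round(1),np.median(v[t]).round(1), end=' | ')
    s=m&(z>6)&(z<17)
    print("\nboard",np.median(z[s]),cv2.minAreaRect(np.c_[u[s],v[s]].astype(np.float32)),np.percentile(v[s],[.5,99.5]),np.percentile(u[s],[.5,99.5]))
E
```

```text
top stop top z 102.2460882249239 ((1.9084625244140625, 0.0047779083251953125), (100.84749603271484, 30.011686325073242), 0.16163894534111023) pct v [-14.6 -13.4   0.1  13.7  14.9] u [-48.    1.6  50.5]
top {np.int64(40): np.int64(0), np.int64(42): np.int64(0), np.int64(44): np.int64(0), np.int64(46): np.int64(0), np.int64(48): np.int64(0), np.int64(50): np.int64(0), np.int64(52): np.int64(0), np.int64(54): np.int64(0), np.int64(56): np.int64(0), np.int64(58): np.int64(13), np.int64(60): np.int64(35), np.int64(62): np.int64(39), np.int64(64): np.int64(30), np.int64(66): np.int64(35), np.int64(68): np.int64(34), np.int64(70): np.int64(35), np.int64(72): np.int64(31), np.int64(74): np.int64(6), np.int64(76): np.int64(0), np.int64(78): np.int64(0), np.int64(80): np.int64(0), np.int64(82): np.int64(0), np.int64(84): np.int64(0), np.int64(86): np.int64(0), np.int64(88): np.int64(0), np.int64(90): np.int64(0), np.int64(92): np.int64(0), np.int64(94): np.int64(0), np.int64(96): np.int64(0), np.int64(98): np.int64(0), np.int64(100): np.int64(0), np.int64(102): np.int64(0), np.int64(104): np.i
[... 3980 characters left out ...]
np.int64(51), np.int64(184): np.int64(48), np.int64(186): np.int64(44), np.int64(188): np.int64(47), np.int64(190): np.int64(53), np.int64(192): np.int64(49), np.int64(194): np.int64(22), np.int64(196): np.int64(0)}
cradle u [-77.8 -74.6 -65.5  10.8  80.3  84.4  84.9]
-80 35 [59.6 59.7 59.9] 66.6 | -60 46 [59.2 59.2 59.2] 66.5 | -40 49 [59.7 59.7 60. ] 66.8 | -20 47 [59.2 59.4 60.5] 67.2 | 0 48 [59.4 59.5 59.6] 66.4 | 20 48 [59.1 59.4 60.1] 66.4 | 40 54 [59.5 59.6 59.8] 67.8 | 60 52 [59.9 59.9 60. ] 66.6 | 
board 11.122129149241989 ((-0.5301971435546875, -13.538665771484375), (486.39764404296875, 190.23129272460938), 86.3006591796875) [-252.61628819  224.06589235] [-89.51582935  90.18418522]
```

```bash
python3 - <<'E'
from h import *
p,d,W=load("scene0.npz","scene")
c=p[110:240,95:235]; cv2.imwrite("pics/crop1.png",cv2.resize(c,None,fx=4.5,fy=4.5,interpolation=cv2.INTER_CUBIC)[:,:,::-1])
c=load("top0.npz","top")[0][185:285,345:435]; cv2.imwrite("pics/crop2.png",cv2.resize(c,None,fx=6,fy=6,interpolation=cv2.INTER_CUBIC)[:,:,::-1])
cen=dict(A=(617,-313),B=(466,-213),C=(455,-326),wedge=(594,-228))
for n in("top","scene"):
    p,d,W=load(n+"0.npz",n)
    for k,c in cen.items():
        r=np.hypot(W[...,0]-c[0],W[...,1]-c[1]); m=(d>0)&(r<40)
        bands=[(84,98),(116,130)] if k!="wedge" else [(20,45),(45,62),(62,75),(75,88),(88,98),(98,108),(130,142)]
        for a,b in bands:
            Q=W[m&(W[...,2]>a)&(W[...,2]<b)]
            if len(Q)>6: 
                r_=cv2.minAreaRect(Q[:,:2].astype(np.float32)); print(n,k,a,len(Q),np.round(r_[0],1),np.round(r_[1],1),round(r_[2],1),Q.mean(0).round(1))
E
```

```text
top A 84 106 [ 617.5 -313.1] [60.6 20.8] 11.4 [ 615.5 -311.3   90.5]
top A 116 47 [ 617.  -313.7] [29.5 11.2] 12.1 [ 616.7 -313.2  123.5]
top B 84 105 [ 465.7 -213.2] [20.4 59.6] 81.0 [ 463.7 -210.8   90.3]
top B 116 49 [ 466.  -213.3] [10.1 30.4] 78.0 [ 465.1 -212.9  123.9]
top C 84 124 [ 455.7 -326.6] [61.2 22.1] 0.0 [ 455.2 -324.8   89.9]
top C 116 47 [ 454.2 -325.3] [12.2 29. ] 83.6 [ 454.2 -326.4  123.5]
top wedge 20 46 [ 585.4 -214.9] [65.  43.5] 52.2 [ 582.8 -212.5   31.8]
top wedge 45 85 [ 589.7 -209.4] [69.9 40. ] 28.1 [ 589.9 -210.    56.9]
top wedge 62 70 [ 590.  -211.8] [69.3 36.6] 26.3 [ 593.9 -211.8   65.8]
top wedge 75 19 [ 593.  -214.9] [49.7 21.6] 22.0 [ 589.9 -216.4   80.5]
top wedge 88 30 [ 596.  -229.5] [35.5 45.1] 81.2 [ 589.9 -223.4   94. ]
top wedge 98 87 [ 596.5 -229.2] [36.  44.3] 81.1 [ 592.2 -223.4  102.8]
top wedge 130 76 [ 596.4 -229.9] [17.7 30.4] 79.2 [ 595.9 -229.6  136.7]
scene A 84 148 [ 619.1 -312.7] [60.9 20.4] 9.1 [ 625.  -309.3   89.6]
scene A 116 73 [ 621.1 -314. ] [32.6 10.5] 11.4 [ 621.4 -312.9  122.6]
scene B 84 139 [ 468.4 -211.6] [20.7 63.1] 76.9 [ 474.7 -210.2   89.3]
scene B 116 64 [ 468.1 -212. ] [10.7 32.4] 83.4 [ 469.6 -211.7  122.3]
scene C 84 111 [ 458.9 -327.7] [59.9 18.2] 3.0 [ 466.1 -324.7   89.6]
scene C 116 65 [ 459.6 -327.7] [30.5 11.8] 4.3 [ 460.6 -326.2  122.4]
scene wedge 20 145 [ 611.4 -211.2] [31.4 73.7] 41.6 [ 610.3 -213.8   33. ]
scene wedge 45 198 [ 608.  -213.3] [37.1 74.5] 44.4 [ 607.4 -213.    56.7]
scene wedge 62 105 [ 609.1 -211.4] [33.8 68. ] 47.1 [ 607.9 -212.9   66.7]
scene wedge 75 73 [ 607.8 -216.3] [24.2 52. ] 48.0 [ 610.  -218.1   81.3]
scene wedge 88 74 [ 608.9 -219. ] [28.7 55.5] 43.4 [ 609.9 -221.1   93.1]
scene wedge 98 160 [ 600.4 -226.9] [38.4 45.7] 78.2 [ 606.5 -223.4  101.6]
scene wedge 130 113 [ 600.3 -229.2] [18.3 29.6] 84.4 [ 600.8 -229.   135.4]
```

View pics/crop1.png

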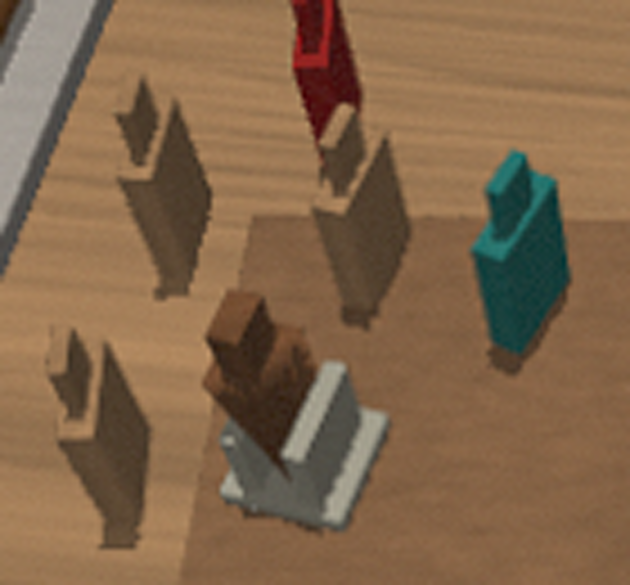

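View pics/crop2.png

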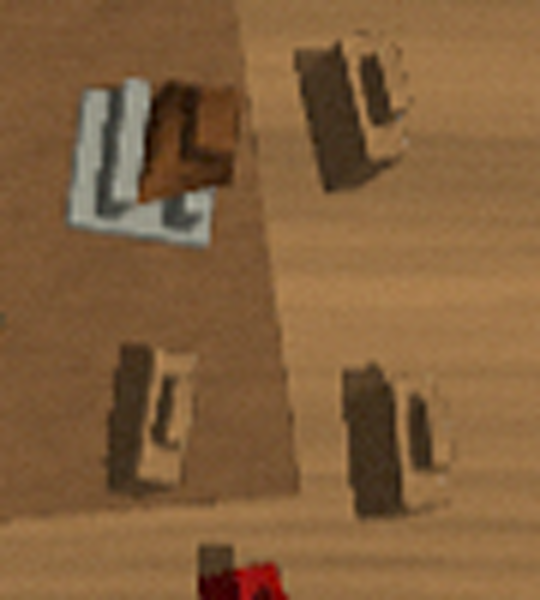

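```bash
python3 - <<'E'
from h import *
th=np.radians(-9.0); ex=np.array([np.cos(th),np.sin(th)]); ey=np.array([-np.sin(th),np.cos(th)])
for n in("top","scene"):
    p,d,W=load(n+"0.npz",n)
    o=np.array([596.4,-229.7]) if n=="top" else np.array([600,-228.9])
    q=W[...,:2]-o; u=q@ex; v=q@ey; z=W[...,2]
    P=p.astype(int); brown=(P[...,0]-P[...,2]>25)
    m=(d>0)&(abs(u)<40)&(abs(v)<40)&(z>14)
    for a in range(14,104,6):
        s=m&(z>a)&(z<a+6)
        b=s&brown
        f=lambda s,w: np.percentile(w[s],[0,50,100]).round(1) if s.sum() else None
        print(n,a,"brown",b.sum(),"u",f(b,u),"v",f(b,v)," other",(s&~brown).sum(),"v",f(s&~brown,v))
E
```

```text
top 14 brown 1 u [-13.3 -13.3 -13.3] v [-24.9 -24.9 -24.9]  other 51 v [-23.7  30.4  39.5]
top 20 brown 0 u None v None  other 15 v [-23.4  24.5  31.6]
top 26 brown 2 u [-22.1 -21.7 -21.3] v [ 8.9 10.4 11.9]  other 9 v [-12.7  30.   31.1]
top 32 brown 0 u None v None  other 8 v [-5.7 30.4 31. ]
top 38 brown 2 u [-21.5 -21.  -20.6] v [ 8.4  9.9 11.5]  other 10 v [-8.  30.5 31.1]
top 44 brown 3 u [-22.4 -21.2  28.2] v [ 3.9 14.7 30.8]  other 11 v [-15.5  30.3  31.7]
top 50 brown 4 u [-22.2 -21.6 -21.2] v [-1.   4.5 16.4]  other 15 v [-13.6  30.   31.2]
top 56 brown 4 u [-21.9 -19.   30.1] v [11.8 15.9 24.1]  other 54 v [-14.9  24.   30.6]
top 62 brown 12 u [-29.7 -20.5  29.8] v [-12.5  13.5  21.8]  other 47 v [-14.6  24.1  31.1]
top 68 brown 9 u [-22.1 -13.4  19.7] v [-6.5 17.9 18.8]  other 4 v [18.6 23.3 26.5]
top 74 brown 10 u [-22.1 -20.6  21.2] v [-7.9 16.  18.1]  other 0 v None
top 80 brown 9 u [-21.3  -9.7  17.2] v [-3.8 17.7 17.9]  other 0 v None
top 86 brown 8 u [-21.7 -18.5   7. ] v [-5.5 15.9 17.9]  other 0 v None
top 92 brown 22 u [-23.   -6.1  22.1] v [-17.6   4.1  18. ]  o
[... 646 characters left out ...]
.3 13.2]  other 36 v [-15.   30.2  32.1]
scene 56 brown 8 u [-31.6  -0.9  27.4] v [-16.1  14.5  31.1]  other 131 v [-15.7  22.5  31.7]
scene 62 brown 19 u [-22.5  20.1  22.5] v [-2.6 16.8 18.9]  other 49 v [-14.3  25.5  32. ]
scene 68 brown 36 u [-19.6  10.5  22.6] v [-4.1 17.5 18.7]  other 1 v [-5.6 -5.6 -5.6]
scene 74 brown 30 u [-22.6  14.3  22.1] v [-9.4 17.3 18.8]  other 0 v None
scene 80 brown 39 u [-21.8  14.   22.4] v [-10.7  17.1  19.8]  other 0 v None
scene 86 brown 35 u [-22.4  15.2  22.7] v [-11.4  17.3  18.9]  other 0 v None
scene 92 brown 47 u [-23.3  17.5  22.5] v [-17.1  15.8  18.7]  other 0 v None
scene 98 brown 140 u [-22.4   9.8  22.3] v [-18.   10.   18.3]  other 0 v None
```

arm_command:
  steps:
    - [0.6,[-3.1,2.45,0],0]
    - [0.6,[-3.1,2.45,0],0]
    - [0.6,[-3.1,2.45,0],0]
    - [0.6,[-3.1,2.45,0],0]
    - [0.6,[-3.1,2.45,0],0]

```text
clock: 0.52
eef_pos: [218.9, 349.1, 170.2]
eef_rot: [-3.141, 0.0, 1.315]
wrist_force: [1.3, 0.1, 0.4]
finger_gap: 64.2
```

arm_command:
  steps:
    - [0.6,[-3.1,2.45,0],0]
    - [0.6,[-3.1,2.45,0],0]
    - [0.6,[-3.1,2.45,0],0]
    - [0.6,[-3.1,2.45,0],0]
    - [0.6,[-3.1,2.45,0],0]

```text
clock: 0.93
eef_pos: [298.0, 168.1, 170.6]
eef_rot: [3.141, -0.0, 1.315]
wrist_force: [1.2, 0.2, 0.5]
finger_gap: 56.1
```

arm_command:
  steps:
    - [0.6,[-3.1,2.45,0],0]
    - [0.6,[-3.1,2.45,0],0]
    - [0.6,[-3.1,2.45,0],0]
    - [0.6,[-3.1,2.45,0],0]
    - [0.6,[-3.1,2.45,0],0]

```text
clock: 1.35
eef_pos: [377.2, -13.3, 170.6]
eef_rot: [3.141, -0.0, 1.314]
wrist_force: [0.8, 0.7, 1.0]
finger_gap: 56.3
```

arm_command:
  steps:
    - [0.6,[-3.1,2.45,0],0]
    - [0.6,[-3.1,2.45,0],0]
    - [0.6,[-3.1,2.45,0],0]
    - [0.6,[-3.1,2.45,0],0]
    - [0.6,[0,0,0],-0.08]

```text
clock: 1.77
eef_pos: [441.4, -160.7, 169.7]
eef_rot: [-3.141, 0.0, 1.389]
wrist_force: [0.1, 1.2, -0.4]
finger_gap: 56.5
```

```bash
cat > go.py <<'E'
import sys,numpy as np
from cell import manip
x,y,z,yaw=map(float,sys.argv[1:5]); s=manip.read_state(); p=s['eef_pos']; w=s['eef_rot'][2]
d=np.array([x,y,z])-p; c,n=np.cos(w),np.sin(w)
dw=(yaw-w+np.pi/2)%np.pi-np.pi/2
print("cur",p.round(1),s['eef_rot'].round(3),"F",s['wrist_force'].round(1),"t",s['clock'])
print("shift cm",[round((c*d[0]+n*d[1])/10,2),round((n*d[0]-c*d[1])/10,2),round(-d[2]/10,2)],"turn",round(-dw,3))
E
python3 go.py 467.2 -212.6 94 1.396
```

```text
cur [ 441.4 -160.7  169.7] [-3.141  0.     1.389] F [ 0.1  1.2 -0.4] t 1.7667
shift cm [np.float64(-4.64), np.float64(3.47), np.float64(7.57)] turn -0.007
```

arm_command:
  steps:
    - [0.6,[-2.3,1.75,0],0]
    - [0.6,[-2.3,1.75,0],0]
    - [0.6,[0,0,2.5],0]
    - [0.6,[0,0,0],0]

```text
clock: 2.1
eef_pos: [465.3, -207.5, 141.7]
eef_rot: [-3.136, -0.002, 1.393]
wrist_force: [-0.4, 0.1, -1.5]
finger_gap: 56.6
```

```bash
python3 go.py 467.2 -212.6 95 1.396; cat > cap.py <<'E'
import sys
from h import *
for n in("scene","top"):
    p,d=manip.camera(n); np.savez(f"{n}{sys.argv[1]}.npz",p=p,d=d)
    b=dict(scene=(60,110,190,160),top=(310,170,130,130))[n]
    if len(sys.argv)>2: b=dict(scene=(190,130,200,140),top=(190,170,150,110))[n]
    c=p[b[1]:b[1]+b[3],b[0]:b[0]+b[2]]
    cv2.imwrite(f"pics/{n}{sys.argv[1]}.png",cv2.resize(c,None,fx=3.7,fy=3.7,interpolation=cv2.INTER_CUBIC)[:,:,::-1])
E
python3 cap.py 1
```

```text
cur [ 465.3 -207.5  141.7] [-3.136e+00 -2.000e-03  1.393e+00] F [-0.4  0.1 -1.5] t 2.1
shift cm [np.float64(-0.47), np.float64(0.28), np.float64(4.67)] turn -0.003
```

View pics/scene1.png

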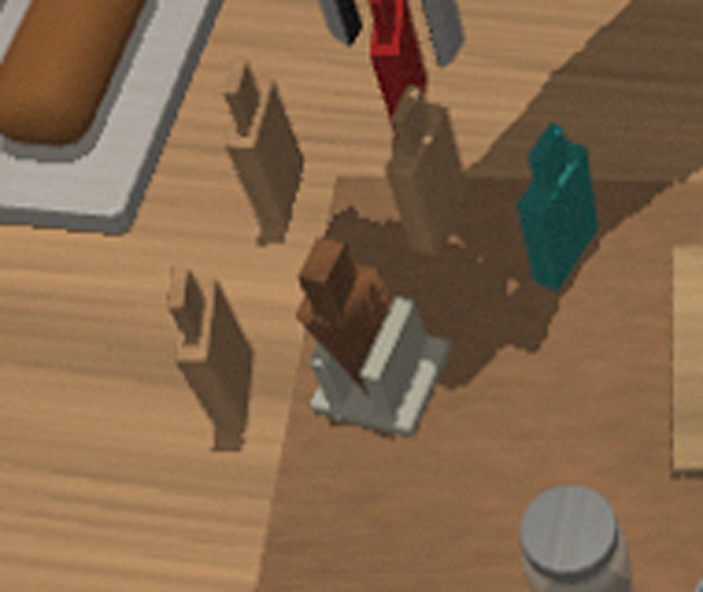

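arm_command:
  steps:
    - [0.6,[-0.5,0.3,0],0]
    - [0.6,[0,0,2.3],0]
    - [0.6,[0,0,2.3],0]
    - [0.6,[0,0,0],0]

```text
clock: 2.53
eef_pos: [467.5, -212.0, 97.2]
eef_rot: [-3.138, -0.001, 1.395]
wrist_force: [-0.0, 0.4, -0.6]
finger_gap: 56.4
```

arm_command:
  steps:
    - [0.05,[0,0,0],0]
    - [0.05,[0,0,0],0]
    - [0.05,[0,0,0],0]
    - [0.05,[0,0,0],0]
    - [0.05,[0,0,0],0]
  force: 25

```text
clock: 2.95
eef_pos: [469.1, -213.0, 100.4]
eef_rot: [3.14, 0.0, 1.394]
wrist_force: [0.1, -0.7, 0.8]
finger_gap: 26.4
```

arm_command:
  steps:
    - [0.05,[0,0,0],0]
    - [0.05,[0,0,0],0]
    - [0.05,[0,0,0],0]
  force: 25

```text
clock: 3.2
eef_pos: [468.8, -212.9, 99.7]
eef_rot: [3.141, 0.0, 1.394]
wrist_force: [-1.1, -0.1, 0.2]
finger_gap: 7.1
```

```bash
python3 cap.py 2; python3 -c "
from cell import manip;print(manip.read_state())"
```

```text
{'clock': 3.3, 'joints': array([-4.97440391e-01,  2.93945024e-01,  1.70274825e+00, -4.70996834e-05,
        1.14496769e+00, -1.89138020e+00]), 'qd': array([ 8.88181319e-04,  1.65986011e-04,  1.73832517e-05, -7.86477780e-04,
       -1.68706670e-03,  2.16465925e-04]), 'effort': array([ 5.31683108e-03, -5.01039684e+01, -3.25379598e+01, -3.51473596e-02,
        6.87311171e-02, -3.25660949e-05]), 'eef_pos': array([ 468.73414761, -212.88249386,   99.5448601 ]), 'eef_rot': array([-3.14151430e+00,  1.91787384e-05,  1.39395927e+00]), 'wrist_force': array([ 0.83939725,  0.25373037, -0.15091269]), 'moment': array([0.00845732, 0.00573332, 0.0213536 ]), 'finger_gap': 4.73075628255307}
```

View pics/scene2.png

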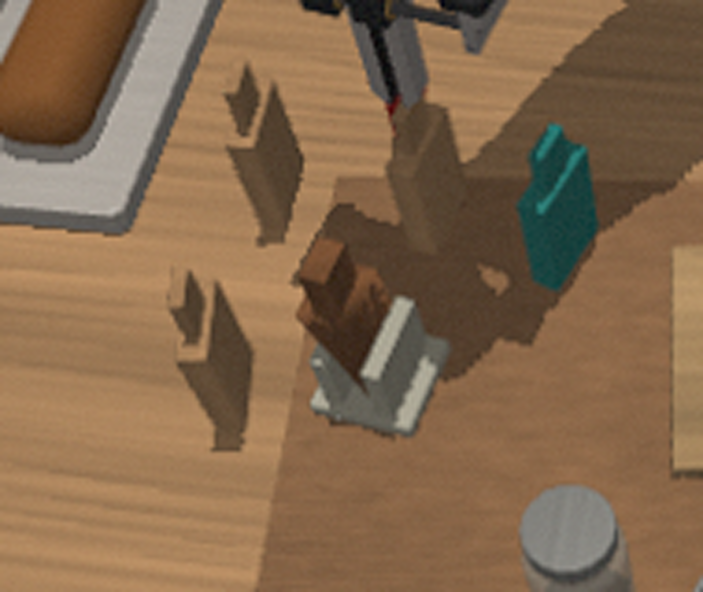

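View pics/top2.png

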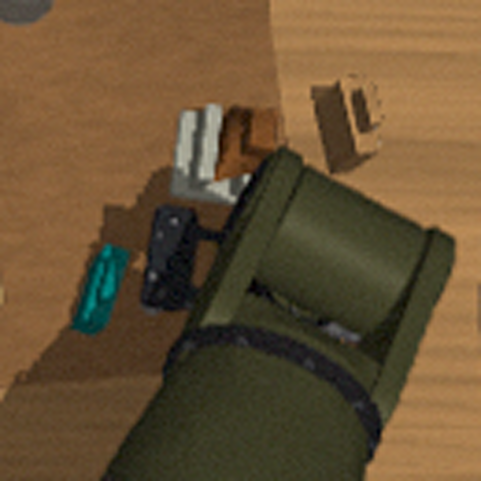

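```bash
python3 - <<'E'
from h import *
for k in "12":
    p,d,W=load(f"scene{k}.npz","scene")
    print(k)
    for r in range(112,150,3): print(r,[ (c,W[r,c].round(0).astype(int).tolist(),p[r,c].tolist()) for c in range(160,180,4)])
E
```

```text
1
112 [(160, [385, -259, 116], [101, 50, 40]), (164, [382, -249, 115], [73, 20, 21]), (168, [362, -249, 93], [155, 33, 30]), (172, [280, -275, 4], [152, 117, 82]), (176, [483, -175, 229], [83, 80, 78])]
115 [(160, [289, -308, -3], [170, 134, 96]), (164, [385, -250, 107], [82, 20, 15]), (168, [366, -249, 86], [132, 27, 22]), (172, [288, -273, 0], [167, 130, 92]), (176, [481, -178, 218], [83, 79, 78])]
118 [(160, [300, -305, -2], [149, 102, 73]), (164, [387, -252, 98], [83, 23, 17]), (168, [380, -245, 91], [95, 20, 20]), (172, [344, -250, 51], [134, 91, 65]), (176, [482, -179, 210], [50, 52, 55])]
121 [(160, [390, -263, 89], [149, 58, 46]), (164, [389, -253, 89], [85, 25, 22]), (168, [388, -243, 89], [69, 21, 22]), (172, [351, -249, 47], [79, 36, 24]), (176, [306, -258, -2], [145, 114, 82])]
124 [(160, [401, -260, 90], [167, 38, 38]), (164, [398, -251, 88], [143, 32, 28]), (168, [393, -243, 84], [68, 22, 19]), (172, [357, -249, 43], [71, 22, 21]), (176, [318, -255, -2], [165, 125, 87])]
127 [(160, [334, -296, -1], [127, 95, 67]), (164, [401, -252, 81], [84, 19, 18]), (168, [398, -242, 
[... 3401 characters left out ...]
, 128], [95, 74, 54]), (172, [468, -208, 119], [81, 63, 43]), (176, [440, -211, 86], [101, 77, 58])]
142 [(160, [389, -281, 3], [169, 128, 91]), (164, [389, -270, 4], [163, 124, 87]), (168, [482, -213, 124], [100, 79, 58]), (172, [471, -209, 112], [82, 64, 46]), (176, [455, -206, 93], [97, 75, 53])]
145 [(160, [397, -280, 1], [166, 128, 91]), (164, [395, -270, -1], [164, 125, 88]), (168, [481, -216, 112], [89, 68, 49]), (172, [473, -210, 103], [79, 60, 42]), (176, [461, -205, 89], [105, 82, 60])]
148 [(160, [406, -278, -1], [153, 121, 86]), (164, [406, -267, 0], [155, 120, 85]), (168, [481, -218, 100], [89, 72, 50]), (172, [477, -210, 97], [82, 65, 46]), (176, [469, -204, 87], [89, 70, 49])]
```

```bash
python3 - <<'E'
from h import *
for k,t in (("0",(139.6,531.7)),("1",(465.3,-207.5)),("2",(468.7,-212.9))):
  for n in("scene","top"):
    p,d,W=load(f"{n}{k}.npz",n)
    P=p.astype(int); grey=(abs(P[...,0]-P[...,2])<22)
    m=(d>0)&(np.hypot(W[...,0]-t[0],W[...,1]-t[1])<75)&(W[...,2]>132 if k!="0" else W[...,2]>20)&(W[...,2]<330)
    Q=W[m&grey]; 
    if len(Q)==0: print(k,n,0); continue
    print(k,n,len(Q),"zmin pts",np.sort(Q[:,2])[:6].round(0))
    for a in range(int(Q[:,2].min()),int(Q[:,2].min())+60,10):
        s=Q[(Q[:,2]>=a)&(Q[:,2]<a+10)]
        if len(s): print("   z",a,len(s),"x",s[:,0].min().round(),s[:,0].max().round(),"y",s[:,1].min().round(),s[:,1].max().round())
p=load("scene2.npz","scene")[0]; cv2.imwrite("pics/full2.png",p[:,:,::-1])
E
```

```text
0 scene 749 zmin pts [207. 208. 209. 209. 209. 210.]
   z 206 20 x 134.0 168.0 y 475.0 583.0
   z 216 39 x 133.0 165.0 y 472.0 587.0
   z 226 39 x 129.0 166.0 y 472.0 585.0
   z 236 41 x 131.0 167.0 y 471.0 587.0
   z 246 38 x 124.0 168.0 y 472.0 586.0
   z 256 47 x 120.0 165.0 y 473.0 586.0
0 top 237 zmin pts [208. 208. 214. 214. 217. 217.]
   z 207 4 x 132.0 158.0 y 475.0 578.0
   z 217 21 x 118.0 163.0 y 473.0 583.0
   z 227 11 x 117.0 162.0 y 473.0 584.0
   z 237 2 x 160.0 163.0 y 575.0 580.0
1 scene 1912 zmin pts [178. 178. 178. 178. 179. 179.]
   z 177 31 x 455.0 482.0 y -246.0 -170.0
   z 187 48 x 455.0 483.0 y -247.0 -166.0
   z 197 54 x 456.0 485.0 y -248.0 -165.0
   z 207 59 x 457.0 484.0 y -247.0 -166.0
   z 217 58 x 454.0 484.0 y -249.0 -167.0
   z 227 56 x 456.0 483.0 y -248.0 -166.0
1 top 321 zmin pts [277. 277. 279. 280. 281. 283.]
   z 276 10 x 422.0 492.0 y -250.0 -156.0
   z 286 29 x 423.0 493.0 y -261.0 -149.0
   z 296 78 x 423.0 504.0 y -252.0 -150.0
   z 306 25 x 445.0 501.0 y -182.0 -134.0
   z 316 179 x 445.0 510.0 y -188.0 -133.0
2 scene 2091 zmin pts [136. 136. 136. 138. 138. 138.]
   z 135 25 x 468.0 483.0 y -227.0 -200.0
   z 145 40 x 469.0 483.0 y -228.0 -197.0
   z 155 49 x 467.0 484.0 y -228.0 -196.0
   z 165 50 x 467.0 483.0 y -228.0 -195.0
   z 175 47 x 465.0 482.0 y -230.0 -195.0
   z 185 52 x 467.0 483.0 y -228.0 -195.0
2 top 216 zmin pts [243. 244. 245. 245. 246. 248.]
   z 243 15 x 430.0 455.0 y -265.0 -154.0
   z 253 3 x 432.0 493.0 y -258.0 -152.0
   z 263 41 x 455.0 508.0 y -170.0 -140.0
   z 273 136 x 447.0 510.0 y -171.0 -140.0
```

View pics/full2.png

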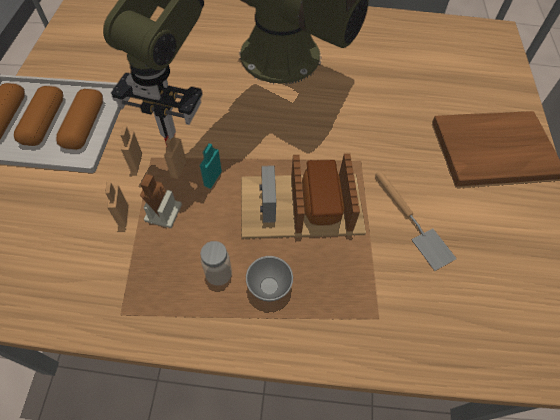

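arm_command:
  steps:
    - [0.5,[0,-0.3,0],0]
    - [0.5,[0,0,0],0]
    - [0.5,[0,0,0],0]
    - [0.5,[0,0,0],0]
    - [0.5,[0,0,0],0]

```text
clock: 3.72
eef_pos: [465.8, -212.3, 99.5]
eef_rot: [-3.142, -0.0, 1.394]
wrist_force: [-0.3, -0.1, 0.8]
finger_gap: 35.2
```

arm_command:
  steps:
    - [0.5,[0,0,1.5],0]
    - [0.5,[0,0,1.0],0]
    - [0.5,[0,0,1.0],0]
    - [0.5,[0,0,0.5],0]
    - [0.5,[0,0,0],0]

```text
clock: 4.13
eef_pos: [465.2, -212.0, 58.3]
eef_rot: [-3.14, -0.001, 1.394]
wrist_force: [0.5, -0.0, -0.7]
finger_gap: 47.0
```

```bash
python3 cap.py 3;python3 go.py 467.2 -212.6 58.5 1.396
```

```text
cur [ 465.9 -212.4   59.6] [-3.141 -0.     1.394] F [ 0.3 -0.6  0.6] t 4.2333
shift cm [np.float64(-0.0), np.float64(0.13), np.float64(0.11)] turn -0.002
```

View pics/scene3.png

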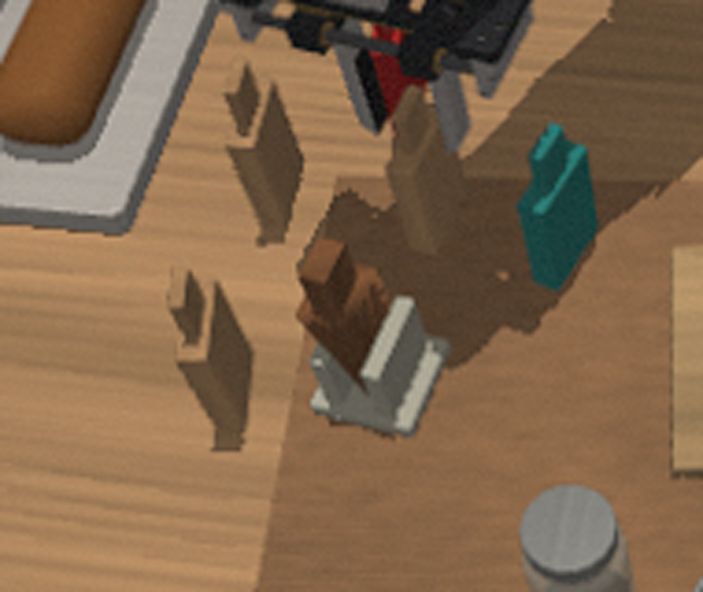

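arm_command:
  steps:
    - [0.05,[0,0,0],0]
    - [0.05,[0,0,0],0]
    - [0.05,[0,0,0],0]
    - [0.05,[0,0,0],0]
    - [0.05,[0,0,0],0]
  force: 25

```text
clock: 4.65
eef_pos: [465.9, -212.3, 59.7]
eef_rot: [3.141, 0.0, 1.394]
wrist_force: [0.2, 0.1, 0.0]
finger_gap: 17.2
```

arm_command:
  steps:
    - [0.05,[0,0,0],0]
    - [0.05,[0,0,0],0]
    - [0.05,[0,0,0],0]

```text
clock: 4.9
eef_pos: [465.8, -212.4, 59.6]
eef_rot: [3.142, 0.0, 1.394]
wrist_force: [-0.3, -0.4, 0.0]
finger_gap: 10.0
```

arm_command:
  steps:
    - [0.05,[0,0,-2],0]
    - [0.05,[0,0,-3.5],0]
    - [0.05,[0,0,-4],0]
    - [0.05,[0,0,-3],0]
    - [0.05,[0,0,-1.5],0]

```text
clock: 5.32
eef_pos: [466.6, -212.8, 203.7]
eef_rot: [3.137, 0.002, 1.394]
wrist_force: [0.4, 0.3, -0.5]
finger_gap: 10.0
```

```bash
python3 cap.py 4;python3 go.py 546.2 73.9 200 1.72
```

```text
cur [ 466.7 -212.8  202. ] [3.137e+00 1.000e-03 1.394e+00] F [ 0.4  0.4 -1. ] t 5.4167
shift cm [np.float64(29.62), np.float64(2.78), np.float64(0.2)] turn -0.326
```

View pics/scene4.png

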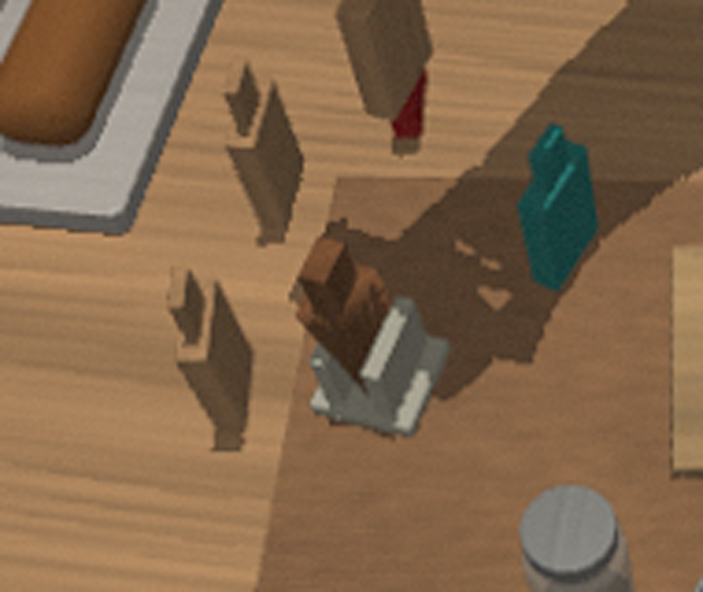

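arm_command:
  steps:
    - [0.05,[2.5,0.3,0],0]
    - [0.05,[3.7,0.35,0],0]
    - [0.05,[3.7,0.35,0],0]
    - [0.05,[3.7,0.35,0],0]
    - [0.05,[3.7,0.35,0],0]

```text
clock: 5.83
eef_pos: [512.5, -43.2, 197.6]
eef_rot: [-3.139, 0.0, 1.394]
wrist_force: [0.1, -0.7, -1.1]
finger_gap: 9.7
```

arm_command:
  steps:
    - [0.05,[3.7,0.35,0],0]
    - [0.05,[3.7,0.35,0],0]
    - [0.05,[2.5,0.25,0],0]
    - [0.05,[1.3,0.13,0],0]
    - [0.05,[0,0,0],-0.1]

```text
clock: 6.25
eef_pos: [543.1, 65.5, 197.6]
eef_rot: [-3.139, 0.0, 1.495]
wrist_force: [-0.1, -0.3, -1.9]
finger_gap: 9.7
```

arm_command:
  steps:
    - [0.05,[0,0,0],-0.1]
    - [0.05,[0,0,0],-0.1]
    - [0.05,[0,0,0],-0.026]
    - [0.05,[0,0,0],0]
    - [0.05,[0,0,0],0]

```text
clock: 6.67
eef_pos: [543.0, 62.8, 198.5]
eef_rot: [-3.14, -0.0, 1.718]
wrist_force: [-0.1, -0.6, -1.1]
finger_gap: 9.7
```

```bash
python3 cap.py 5 g;python3 go.py 546.2 73.9 200 1.72
```

```text
cur [543.1  63.  199. ] [-3.141 -0.     1.718] F [ 0.3 -0.6 -0.1] t 6.7667
shift cm [np.float64(1.03), np.float64(0.46), np.float64(-0.1)] turn -0.002
```

View pics/scene5.png

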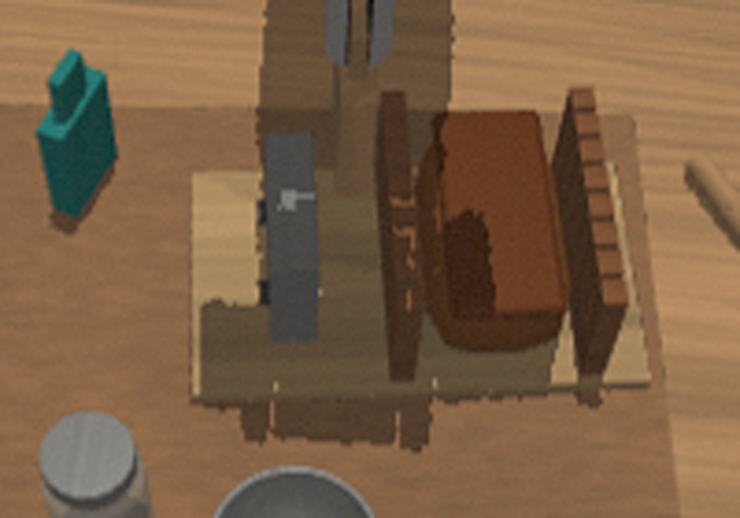

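```bash
cat > meas.py <<'E'
import sys
from h import *
k=sys.argv[1]; zlo,zhi=float(sys.argv[2]),float(sys.argv[3])
th=0.150; ex=np.array([np.cos(th),np.sin(th)]); ey=np.array([-np.sin(th),np.cos(th)])
org={"top":np.array([543.0,86.4]),"scene":np.array([546.0,86.8])}
for n in("scene","top"):
    p,d,W=load(f"{n}{k}.npz",n); q=W[...,:2]-org[n]; u=q@ex; v=q@ey; z=W[...,2]
    m=(d>0)&(abs(u)<60)&(v<20)&(v>-44)
    P=p.astype(int); wood=(P[...,0]-P[...,2]>22)
    for a in np.arange(zlo,zhi,10):
        s=m&(z>=a)&(z<a+10)&wood
        if s.sum()>3: print(n,a,s.sum(),"u",np.percentile(u[s],[2,98]).round(1),"v",np.percentile(v[s],[2,98]).round(1),"rect",cv2.minAreaRect(np.c_[u[s],v[s]].astype(np.float32))[1:])
E
python3 meas.py 5 120 270
```

```text
scene 140.0 32 u [ 9.1 27. ] v [-34.  -15.3] rect ((26.826406478881836, 12.600240707397461), 47.47301483154297)
scene 150.0 28 u [ 4.2 27.1] v [-33.9 -15.9] rect ((24.975278854370117, 17.349191665649414), 3.685265064239502)
scene 160.0 32 u [-0.8 28.3] v [-33.9 -14.1] rect ((33.537357330322266, 16.707916259765625), 39.13664245605469)
scene 170.0 32 u [-5.7 26.9] v [-33.9 -14.6] rect ((34.76204299926758, 18.670207977294922), 1.372078776359558)
scene 180.0 37 u [-11.2  26.9] v [-33.9 -15. ] rect ((44.449371337890625, 16.97176742553711), 26.016427993774414)
scene 190.0 35 u [-18.8  27.2] v [-33.8 -15.6] rect ((49.18666076660156, 16.681928634643555), 22.46240234375)
scene 200.0 35 u [-19.9  27. ] v [-33.9 -15.4] rect ((50.92572784423828, 17.454792022705078), 22.729190826416016)
scene 210.0 31 u [13.7 27.4] v [-33.9 -14.3] rect ((22.987096786499023, 10.310281753540039), 58.00431823730469)
scene 220.0 111 u [ 1.5 27. ] v [-33.7 -14.2] rect ((19.868200302124023, 26.111488342285156), 87.45976257324219)
scene 230.0 24 u [ 2.3 18.5] v [-31.3 -10.8] rect ((17.99512481689453, 24.184646606445312), 28.2225399017334)
scene 240.0 16 u [ 4.7 12.1] v [-36.4 -10.9] rect ((33.04931640625, 7.517860412597656), 89.49839782714844)
scene 250.0 21 u [ 7.1 12.4] v [-28.7 -19.1] rect ((10.081724166870117, 4.803103446960449), 72.11157989501953)
scene 260.0 57 u [-17.4  11. ] v [-27.1 -18.8] rect ((7.866758823394775, 30.582860946655273), 86.83485412597656)
top 230.0 6 u [-18.3 -17.1] v [-31.5 -19.6] rect ((12.480097770690918, 1.0733269453048706), 85.22808074951172)
top 250.0 4 u [-18.9 -17.2] v [-26.7 -19.7] rect ((7.485154628753662, 0.5269637703895569), 78.3655776977539)
```

arm_command:
  steps:
    - [0.05,[1.1,0.3,0],0]
    - [0.05,[0,0,2],0]
    - [0.05,[0,0,3],0]
    - [0.05,[0,0,2],0]
    - [0.05,[0,0,0],0]

```text
clock: 7.18
eef_pos: [542.7, 75.2, 125.5]
eef_rot: [-3.135, -0.001, 1.72]
wrist_force: [-0.5, -1.1, -2.0]
finger_gap: 9.8
```

arm_command:
  steps:
    - [0.05,[0,0,2],0]
    - [0.05,[0,0,2],0]
    - [0.05,[0,0,1],0]
    - [0.05,[0,0,0],0]

```text
clock: 7.52
eef_pos: [544.0, 75.0, 78.5]
eef_rot: [-3.139, -0.0, 1.72]
wrist_force: [-0.6, 1.1, -0.6]
finger_gap: 9.8
```

```bash
python3 cap.py 6 g;python3 go.py 546.2 73.9 71.6 1.72; python3 meas.py 6 105 145
```

```text
cur [545.2  74.9  80.7] [3.141 0.    1.72 ] F [ 0.9  0.  -1.5] t 7.6167
shift cm [np.float64(-0.11), np.float64(0.09), np.float64(0.91)] turn -0.0
scene 105.0 77 u [ 4.1 29.3] v [-21.5  -2.3] rect ((20.001571655273438, 26.75231170654297), 86.50569152832031)
scene 115.0 13 u [ 7.7 14.5] v [-27.6  -9.1] rect ((20.378026962280273, 4.384106159210205), 78.56046295166016)
scene 125.0 13 u [12.2 14.9] v [-16.2  -7.6] rect ((8.68333911895752, 2.741931915283203), 89.5420150756836)
scene 135.0 56 u [-12.7  14.6] v [-16.7  -7. ] rect ((26.22678565979004, 23.31399917602539), 26.12666893005371)
```

View pics/scene6.png

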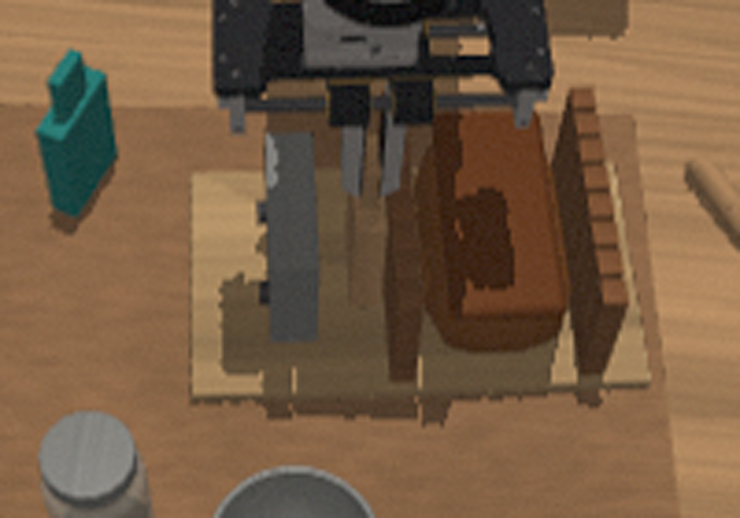

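arm_command:
  steps:
    - [0.05,[0,0,0.5],0]
    - [0.05,[0,0,0.35],0]
    - [0.05,[0,0,0],0]
    - [0.05,[0,0,0],0]

```text
clock: 7.95
eef_pos: [545.0, 74.7, 71.5]
eef_rot: [3.141, 0.0, 1.72]
wrist_force: [-0.1, 0.0, 1.9]
finger_gap: 9.6
```

arm_command:
  steps:
    - [0.05,[0.1,0,0.1],0]
    - [0.05,[0.1,0,0],0]
    - [0.05,[0,0,0],0]
    - [0.05,[0,0,0],0]

```text
clock: 8.28
eef_pos: [545.4, 76.0, 71.5]
eef_rot: [3.139, 0.002, 1.72]
wrist_force: [-0.2, -4.4, 9.6]
finger_gap: 9.8
```

arm_command:
  steps:
    - [0.35,[0,0,0],0]
    - [0.35,[0,0,0],0]
    - [0.35,[0,0,0],0]
    - [0.35,[0,0,0],0]
    - [0.35,[0,0,0],0]

```text
clock: 8.7
eef_pos: [544.2, 76.7, 69.9]
eef_rot: [-3.141, -0.0, 1.72]
wrist_force: [-0.0, 0.4, 0.0]
finger_gap: 33.1
```

arm_command:
  steps:
    - [0.35,[0,0,-2],0]
    - [0.35,[0,0,-4],0]
    - [0.35,[0,0,-4],0]
    - [0.35,[0,0,0],0]

```text
clock: 9.03
eef_pos: [547.0, 76.9, 177.6]
eef_rot: [3.131, 0.001, 1.72]
wrist_force: [1.0, 0.2, 0.8]
finger_gap: 32.9
```

```bash
python3 cap.py 7 g;python3 go.py 598.3 -229.4 171 1.422; python3 meas.py 7 85 145
```

```text
cur [544.9  76.7 171.2] [3.139 0.    1.72 ] F [ 0.1  0.2 -0.7] t 9.1333
shift cm [np.float64(-31.07), np.float64(0.73), np.float64(0.02)] turn 0.298
scene 85.0 64 u [-50.6  58.8] v [-21.9  11.2] rect ((114.02943420410156, 35.91884231567383), 0.10343556106090546)
scene 95.0 426 u [-55.3  57.7] v [-20.8  15.3] rect ((119.35740661621094, 37.51313018798828), 0.07720157504081726)
scene 105.0 19 u [-24.5  29.8] v [-16.8   7.4] rect ((73.1865234375, 23.21736717224121), 4.804320335388184)
scene 115.0 16 u [-12.7  16.5] v [-16.7  -7. ] rect ((29.853496551513672, 8.966620445251465), 2.272118091583252)
scene 125.0 38 u [-15.3  16.3] v [-16.4  -6.9] rect ((9.042156219482422, 32.16084671020508), 87.7718505859375)
scene 135.0 30 u [-12.9  14.8] v [-16.   -7.3] rect ((8.788698196411133, 30.97655487060547), 86.88333129882812)
top 95.0 7 u [5.9 9.8] v [-19.9   4.3] rect ((25.06885528564453, 2.503596067428589), 82.96656799316406)
top 135.0 4 u [0.8 3.5] v [-14.9  -9.4] rect ((2.364927053451538, 6.199915409088135), 22.820087432861328)
```

View pics/scene7.png

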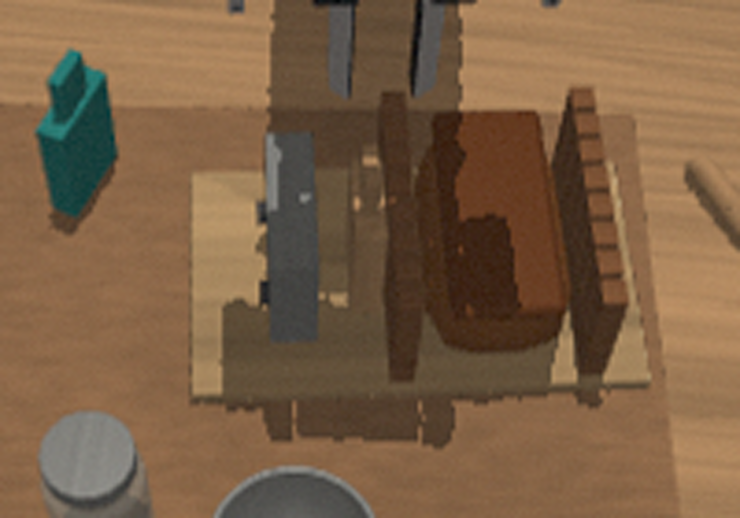

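arm_command:
  steps:
    - [0.5,[-2.5,0.05,0],0]
    - [0.5,[-3.8,0.1,0],0]
    - [0.5,[-3.9,0.1,0],0]
    - [0.5,[-3.9,0.1,0],0]
    - [0.5,[-3.9,0.1,0],0]

```text
clock: 9.55
eef_pos: [575.0, -102.2, 168.4]
eef_rot: [-3.139, -0.001, 1.72]
wrist_force: [1.5, -0.0, 0.1]
finger_gap: 47.1
```

arm_command:
  steps:
    - [0.5,[-3.9,0.1,0],0]
    - [0.5,[-3.9,0.1,0],0]
    - [0.5,[-3.5,0.1,0],0]
    - [0.5,[-1.8,0,0],0]
    - [0.5,[0,0,0],0.1]

```text
clock: 9.97
eef_pos: [597.1, -233.3, 167.4]
eef_rot: [-3.139, -0.001, 1.618]
wrist_force: [-0.2, 0.0, -0.2]
finger_gap: 47.1
```

arm_command:
  steps:
    - [0.5,[0,0,0],0.1]
    - [0.5,[0,0,0],0.1]
    - [0.5,[0,0,2],0]
    - [0.5,[0,0,2],0]
    - [0.5,[0,0,0],0]

```text
clock: 10.38
eef_pos: [595.8, -228.9, 124.4]
eef_rot: [-3.134, -0.002, 1.42]
wrist_force: [-0.4, -0.1, -0.4]
finger_gap: 46.9
```

```bash
python3 cap.py 8;python3 go.py 598.5 -229.2 67.5 1.422
```

```text
cur [ 597.4 -229.5  128.9] [-3.139e+00 -1.000e-03  1.420e+00] F [0.4 0.1 0.3] t 10.4833
shift cm [np.float64(0.05), np.float64(0.1), np.float64(6.14)] turn -0.002
```

View pics/scene8.png

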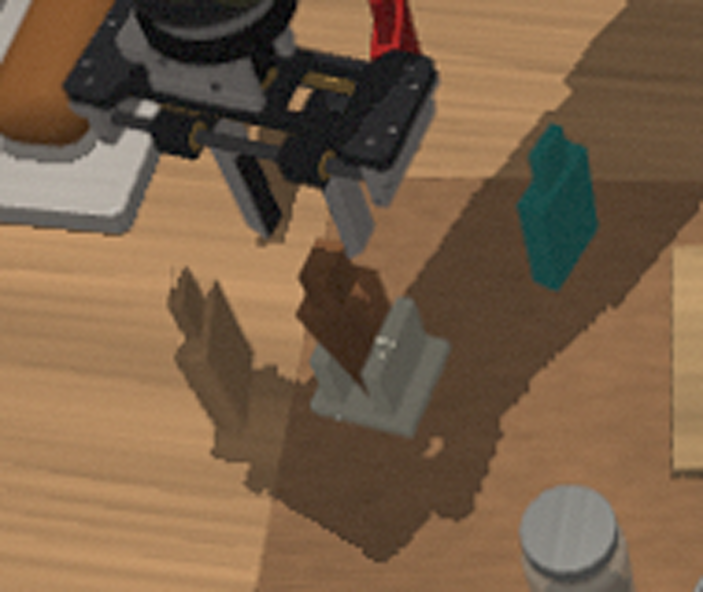

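arm_command:
  steps:
    - [0.5,[0,0.1,2],0]
    - [0.5,[0,0,2],0]
    - [0.5,[0,0,1.3],0]
    - [0.5,[0,0,0.6],0]
    - [0.5,[0,0,0],0]

```text
clock: 10.9
eef_pos: [598.7, -229.8, 70.3]
eef_rot: [-3.14, -0.0, 1.42]
wrist_force: [-0.9, -0.1, -0.3]
finger_gap: 46.6
```

arm_command:
  steps:
    - [0.5,[0,0,0],0]
    - [0.5,[0,0,0],0]

```text
clock: 11.07
eef_pos: [599.6, -230.2, 72.4]
eef_rot: [3.14, 0.0, 1.42]
wrist_force: [-0.3, -0.1, -0.6]
finger_gap: 46.9
```

arm_command:
  steps:
    - [0.1,[0,0,0],0]
    - [0.1,[0,0,0],0]
    - [0.1,[0,0,0],0]
    - [0.1,[0,0,0],0]
    - [0.1,[0,0,0],0]
  force: 40

```text
clock: 11.48
eef_pos: [599.0, -229.9, 71.2]
eef_rot: [3.141, -0.0, 1.42]
wrist_force: [-0.6, 3.2, 4.0]
finger_gap: 17.8
```

arm_command:
  steps:
    - [0.1,[0,0,0],0]
    - [0.1,[0,0,0],0]
    - [0.1,[0,0,0],0]

```text
clock: 11.73
eef_pos: [599.1, -229.9, 71.3]
eef_rot: [3.141, -0.0, 1.42]
wrist_force: [0.4, 1.3, 1.8]
finger_gap: 17.6
```

arm_command:
  steps:
    - [0.1,[0,0,-1],0]
    - [0.1,[0,0,-2.5],0]
    - [0.1,[0,0,-4],0]
    - [0.1,[0,0,-4],0]
    - [0.1,[0,0,-2],0]

```text
clock: 12.15
eef_pos: [599.7, -230.4, 212.0]
eef_rot: [3.136, 0.002, 1.42]
wrist_force: [1.1, -0.3, -0.2]
finger_gap: 17.7
```

```bash
python3 cap.py 9;python3 go.py 550.9 45 205 1.72
```

```text
cur [ 600.2 -230.6  211.2] [3.135e+00 2.000e-03 1.420e+00] F [ 0.8 -0.1 -0. ] t 12.25
shift cm [np.float64(26.51), np.float64(-9.01), np.float64(0.62)] turn -0.3
```

View pics/scene9.png

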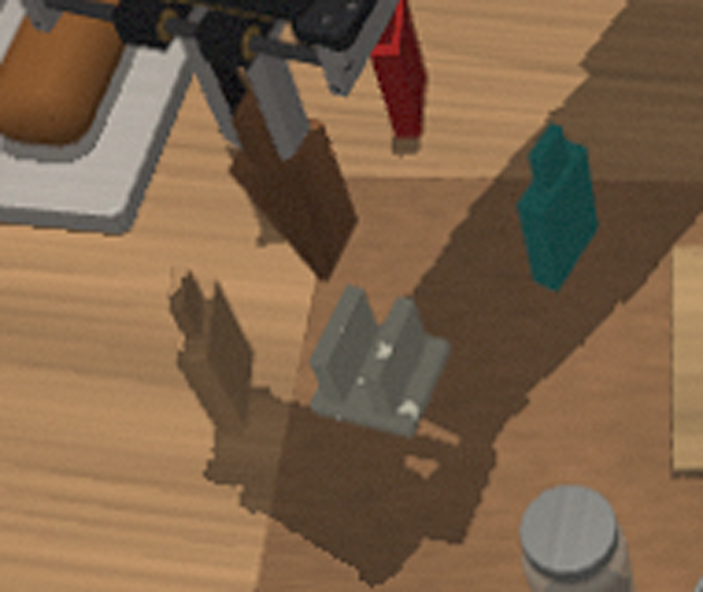

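arm_command:
  steps:
    - [0.1,[2,-0.7,0],0]
    - [0.1,[3.6,-1.2,0],0]
    - [0.1,[3.7,-1.25,0],0]
    - [0.1,[3.7,-1.25,0],0]
    - [0.1,[3.7,-1.25,0],0]

```text
clock: 12.67
eef_pos: [567.0, -54.8, 204.9]
eef_rot: [-3.14, 0.0, 1.419]
wrist_force: [1.6, 1.4, -0.9]
finger_gap: 17.7
```

arm_command:
  steps:
    - [0.1,[3.7,-1.25,0],0]
    - [0.1,[3.1,-1.1,0],0]
    - [0.1,[2,-0.7,0],0]
    - [0.1,[1,-0.3,0],-0.05]
    - [0.1,[0,0,0],-0.1]

```text
clock: 13.08
eef_pos: [548.9, 47.8, 205.1]
eef_rot: [-3.14, -0.0, 1.574]
wrist_force: [1.0, 0.0, -0.1]
finger_gap: 17.5
```

arm_command:
  steps:
    - [0.1,[0,0,0],-0.1]
    - [0.1,[0,0,0],-0.05]
    - [0.1,[0,0,0],0]
    - [0.1,[0,0,0],0]
    - [0.1,[0,0,0],0]

```text
clock: 13.5
eef_pos: [549.6, 45.5, 205.5]
eef_rot: [-3.141, -0.0, 1.718]
wrist_force: [0.7, -0.0, -2.0]
finger_gap: 17.4
```

```bash
python3 cap.py 10 g;python3 go.py 550.9 45 205 1.72; sed -i 's/v>-44/v>-75/' meas.py; python3 meas.py 10 125 285
```

```text
cur [549.7  45.5 205.8] [-3.141 -0.     1.719] F [ 0.3 -0.5 -1.2] t 13.6
shift cm [np.float64(-0.07), np.float64(0.11), np.float64(0.08)] turn -0.001
scene 125.0 28 u [-13.8  16.3] v [-16.4  -6.9] rect ((9.007638931274414, 31.513351440429688), 87.70155334472656)
scene 135.0 37 u [-13.7  16.1] v [-16.4  -7.1] rect ((8.779534339904785, 31.279890060424805), 86.55764770507812)
scene 145.0 10 u [17.7 19.8] v [-30.2 -24.1] rect ((6.54396915435791, 1.7718192338943481), 85.04985809326172)
scene 155.0 14 u [18.3 21.1] v [-34.2 -24. ] rect ((10.816117286682129, 3.005887746810913), 80.21664428710938)
scene 165.0 18 u [17.9 20.5] v [-37.  -24.4] rect ((12.642529487609863, 2.6572787761688232), 87.29915618896484)
scene 175.0 22 u [17.7 20.7] v [-39.3 -24.8] rect ((3.2098629474639893, 14.61876106262207), 0.7976379990577698)
scene 185.0 28 u [17.7 20.7] v [-43.6 -25. ] rect ((3.3150229454040527, 18.788448333740234), 2.637929916381836)
scene 195.0 33 u [17.5 21.9] v [-45.7 -25.4] rect ((20.438074111938477, 4.754449844360352), 87.6104965209961)
scene 205.0 38 u [17.6 21.3] v [-49.8 -25.3] rect ((25.97
[... 356 characters left out ...]
99563598633), 88.54486846923828)
scene 245.0 29 u [ 9.1 13.4] v [-59.3 -34.4] rect ((27.22051239013672, 3.891502857208252), 86.87562561035156)
scene 255.0 37 u [-9.2 14.2] v [-62.8 -29.4] rect ((45.64520263671875, 15.426100730895996), 66.33142852783203)
scene 265.0 120 u [-16.9  12.9] v [-50.2 -34. ] rect ((32.049564361572266, 29.210542678833008), 36.15485382080078)
top 235.0 5 u [-15.3 -10.1] v [-55.2 -52.5] rect ((2.4947450160980225, 5.152284145355225), 82.33572387695312)
top 255.0 5 u [-17.2 -16.6] v [-44.3 -34.8] rect ((9.867693901062012, 0.6009778380393982), 89.32484436035156)
top 265.0 10 u [-16.8 -14.7] v [-49.6 -35.2] rect ((2.1566824913024902, 14.941587448120117), 2.115858554840088)
```

View pics/scene10.png

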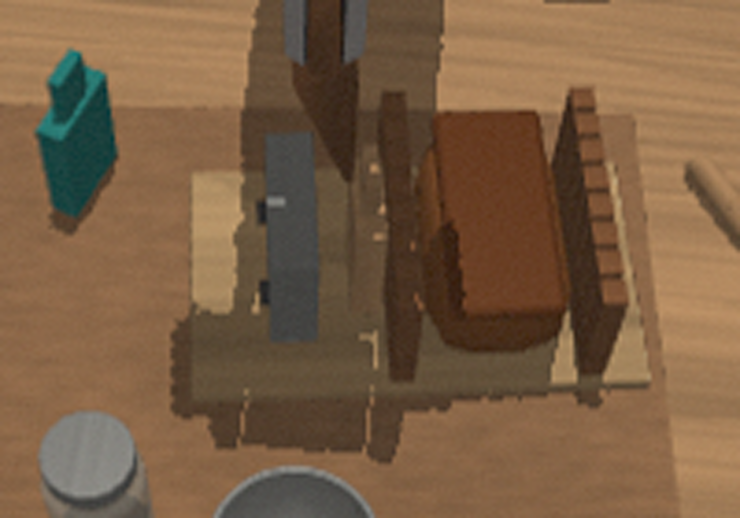

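arm_command:
  steps:
    - [0.1,[0,0,1.5],0]
    - [0.1,[0,0,2],0]
    - [0.1,[0,0,2],0]
    - [0.1,[0,0,0.8],0]
    - [0.1,[0,0,0],0]

```text
clock: 14.02
eef_pos: [549.0, 45.5, 141.4]
eef_rot: [-3.138, -0.0, 1.719]
wrist_force: [-0.7, -0.4, 0.0]
finger_gap: 17.6
```

```bash
python3 cap.py 11 g;python3 go.py 549.7 45.5 130 1.72; python3 meas.py 11 85 145
```

```text
cur [550.1  45.6 143.8] [3.141 0.    1.72 ] F [ 0.6  0.6 -0.4] t 14.1167
shift cm [np.float64(0.0), np.float64(-0.04), np.float64(1.38)] turn -0.0
scene 85.0 68 u [-51.6  58.7] v [-28.5   8.6] rect ((42.346534729003906, 112.34494018554688), 85.754150390625)
scene 95.0 440 u [-55.6  58.1] v [-29.2  15.2] rect ((119.35590362548828, 88.69855499267578), 9.468826293945312)
scene 105.0 33 u [-7.  20.8] v [-36.4  -8. ] rect ((20.88335609436035, 34.3681526184082), 50.7744140625)
scene 115.0 40 u [-10.7  19.9] v [-40.6  -7.4] rect ((24.773651123046875, 39.21186065673828), 49.36690902709961)
scene 125.0 49 u [-6.1 20.5] v [-42.4  -6.7] rect ((23.728124618530273, 47.84661865234375), 46.42238998413086)
scene 135.0 68 u [-13.4  20. ] v [-44.9  -8. ] rect ((22.853199005126953, 50.43744659423828), 45.62126159667969)
top 95.0 12 u [25.5 42.8] v [-8.4  7.2] rect ((22.081340789794922, 11.306267738342285), 41.67453384399414)
top 105.0 6 u [24.4 34.1] v [-5.1  7.7] rect ((13.792379379272461, 8.546659469604492), 83.14479064941406)
```

View pics/scene11.png

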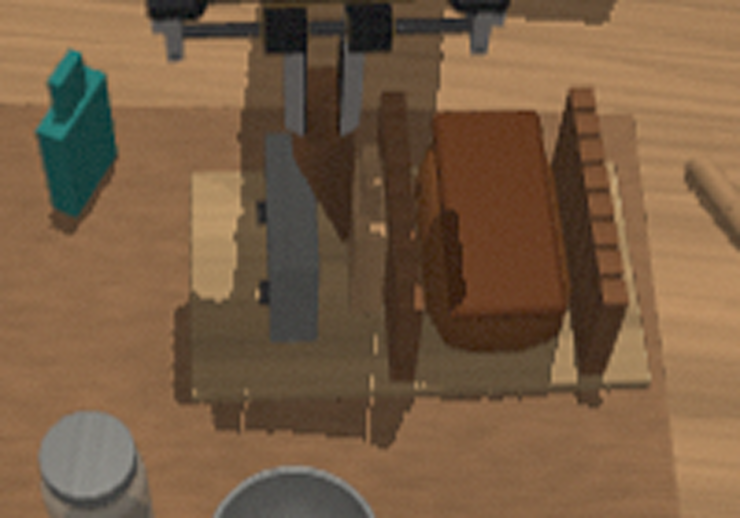

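arm_command:
  steps:
    - [0.1,[0.1,0,0.5],0]
    - [0.1,[0.1,0,0.5],0]
    - [0.1,[0,0,0.4],0]
    - [0.1,[0,0,0],0]
    - [0.1,[0,0,0],0]
  force: 60

```text
clock: 14.53
eef_pos: [549.4, 47.6, 128.9]
eef_rot: [-3.141, -0.0, 1.72]
wrist_force: [-0.1, 0.1, -0.4]
finger_gap: 17.5
```

arm_command:
  steps:
    - [0.1,[0.05,0,0.4],0]
    - [0.1,[0,0,0.4],0]
    - [0.1,[0,0,0.2],0]
    - [0.1,[0,0,0],0]
    - [0.1,[0,0,0],0]

```text
clock: 14.95
eef_pos: [549.4, 48.0, 118.9]
eef_rot: [-3.141, -0.0, 1.72]
wrist_force: [0.3, -0.2, -0.2]
finger_gap: 17.9
```

Continue down in small increments watching for force.

arm_command:
  steps:
    - [0.1,[0,0,0.3],0]
    - [0.1,[0,0,0.3],0]
    - [0.1,[0,0,0.2],0]
    - [0.1,[0,0,0],0]
    - [0.1,[0,0,0],0]

```text
clock: 15.37
eef_pos: [549.3, 48.1, 110.9]
eef_rot: [-3.141, -0.0, 1.72]
wrist_force: [0.1, -0.8, -1.6]
finger_gap: 17.7
```

arm_command:
  steps:
    - [0.1,[0,0,0.2],0]
    - [0.1,[0,0,0.2],0]
    - [0.1,[0,0,0],0]
    - [0.1,[0,0,0],0]

```text
clock: 15.7
eef_pos: [549.5, 48.5, 107.0]
eef_rot: [3.141, -0.001, 1.72]
wrist_force: [1.2, 5.1, -0.1]
finger_gap: 17.5
```

arm_command:
  steps:
    - [0.1,[0,0,0.2],0]
    - [0.1,[0,0,0.1],0]
    - [0.1,[0,0,0],0]
    - [0.1,[0,0,0],0]

```text
clock: 16.03
eef_pos: [549.8, 49.0, 104.9]
eef_rot: [3.14, -0.001, 1.72]
wrist_force: [-0.6, 8.0, 8.7]
finger_gap: 17.5
```

arm_command:
  steps:
    - [0.1,[0,0,0.2],0]
    - [0.1,[0,0,0.1],0]
    - [0.1,[0,0,0],0]
    - [0.1,[0,0,0],0]

```text
clock: 16.37
eef_pos: [550.2, 49.7, 102.8]
eef_rot: [3.138, -0.002, 1.721]
wrist_force: [-2.0, 12.3, 14.4]
finger_gap: 17.6
```

arm_command:
  steps:
    - [0.1,[0.15,0,0.1],0]
    - [0.1,[0,0,0.1],0]
    - [0.1,[0,0,0],0]
    - [0.1,[0,0,0],0]

```text
clock: 16.7
eef_pos: [550.5, 50.2, 101.7]
eef_rot: [3.137, -0.0, 1.721]
wrist_force: [-3.7, 8.3, 22.3]
finger_gap: 17.7
```

arm_command:
  steps:
    - [0.1,[0.05,0,0.1],0]
    - [0.1,[0,0,0.1],0]
    - [0.1,[0,0,0],0]
    - [0.1,[0,0,0],0]

```text
clock: 17.03
eef_pos: [550.9, 50.4, 101.2]
eef_rot: [3.136, 0.001, 1.72]
wrist_force: [-8.4, 4.5, 35.0]
finger_gap: 17.6
```

arm_command:
  steps:
    - [0.1,[0,-0.1,0.1],0]
    - [0.1,[0,0,0],0]
    - [0.1,[0,0,0],0]
    - [0.1,[0,0,0],0]

```text
clock: 17.37
eef_pos: [550.8, 50.4, 101.0]
eef_rot: [3.133, 0.001, 1.72]
wrist_force: [-5.6, 5.6, 39.6]
finger_gap: 17.5
```

```bash
python3 cap.py 12 g;python3 go.py 549.7 45.5 100 1.72; python3 meas.py 12 85 175
```

```text
cur [550.8  50.4 101. ] [3.133e+00 1.000e-03 1.720e+00] F [-5.6  6.1 39.4] t 17.4667
shift cm [np.float64(-0.47), np.float64(-0.18), np.float64(0.1)] turn 0.0
scene 85.0 76 u [-51.9  58.7] v [-38.6  11.4] rect ((63.43644332885742, 96.36470031738281), 60.27609634399414)
scene 95.0 430 u [-56.   58.4] v [-37.7  15.1] rect ((119.36495971679688, 89.2573471069336), 0.09146438539028168)
scene 105.0 45 u [-10.6  22.7] v [-44.7  -4.6] rect ((24.955554962158203, 45.42579650878906), 44.36607360839844)
scene 115.0 49 u [14.4 22.3] v [-48.9  -5. ] rect ((5.005000591278076, 44.503238677978516), 8.101436614990234)
scene 125.0 126 u [-7.9 22.4] v [-53.1  -5. ] rect ((27.4487361907959, 54.95774841308594), 18.090593338012695)
scene 135.0 63 u [-13.5  15.6] v [-46.   -5.2] rect ((45.72127914428711, 30.36857032775879), 87.90989685058594)
scene 145.0 22 u [12.7 14.9] v [-44.7 -29.8] rect ((2.2416460514068604, 15.033853530883789), 0.3482697904109955)
scene 155.0 46 u [-14.4  15.6] v [-44.8 -29.1] rect ((14.925227165222168, 30.116392135620117), 87.63288116455078)
scene 165.0 66 u [-13.2  13.9] v [-44.9 -29.4] rect ((14.877907752990723, 28.462772369384766), 87.55411529541016)
top 95.0 11 u [16.  27.5] v [-2.4 11.9] rect ((13.979488372802734, 12.544002532958984), 84.17730712890625)
```

View pics/scene12.png

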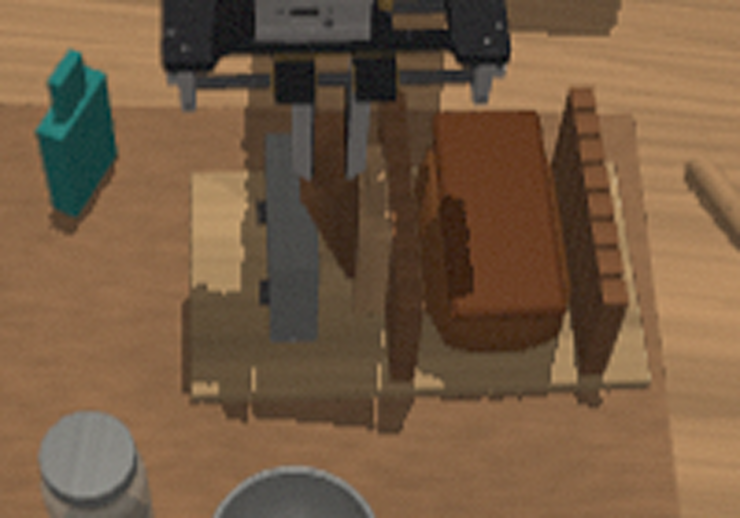

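arm_command:
  steps:
    - [0.1,[0,0,0],0]
    - [0.1,[0,0,0],0]
    - [0.1,[0,0,0],0]
    - [0.1,[0,0,0],0]
    - [0.1,[0,0,0],0]

```text
clock: 17.88
eef_pos: [550.8, 50.4, 101.0]
eef_rot: [3.133, 0.001, 1.72]
wrist_force: [-6.2, 5.0, 39.4]
finger_gap: 17.5
```

```bash
python3 cap.py 13 g; python3 - <<'E'
from h import *
th=0.150; ex=np.array([np.cos(th),np.sin(th)]); ey=np.array([-np.sin(th),np.cos(th)]); o=np.array([546.0,86.8])
for k in("7","10","12","13"):
    p,d,W=load(f"scene{k}.npz","scene"); q=W[...,:2]-o; u=q@ex; v=q@ey; z=W[...,2]
    s=(d>0)&(abs(u)<18)&(v<-4)&(v>-17)&(z>128)&(z<160); print(k,s.sum(),"tab top z",np.percentile(z[s],[50,90]).round(1),"u",np.percentile(u[s],[5,95]).round(1),"v",np.percentile(v[s],[5,95]).round(1), cv2.minAreaRect(np.c_[u[s],v[s]].astype(np.float32))[1:])
print(manip.read_state())
E
```

```text
7 62 tab top z [134.9 136.8] u [-12.4  15.5] v [-16.3  -7.1] ((8.908660888671875, 33.27204895019531), 87.11559295654297)
10 61 tab top z [135.3 137.5] u [-12.7  15.8] v [-16.3  -7.3] ((8.944891929626465, 31.82828712463379), 86.95511627197266)
12 65 tab top z [135.7 137.7] u [-12.4  15.6] v [-14.1  -4.8] ((11.618404388427734, 30.731287002563477), 86.9245834350586)
13 66 tab top z [135.1 138. ] u [-12.9  14.9] v [-14.2  -4.9] ((11.728653907775879, 32.276695251464844), 86.84822082519531)
{'clock': 17.9833, 'joints': array([ 2.47853497e-02,  3.67292154e-01,  1.60008749e+00,  4.52537079e-04,
        1.16567098e+00, -1.69585619e+00]), 'qd': array([-9.45783696e-05, -5.88014976e-04,  3.47212198e-04,  2.17951959e-03,
       -6.83668263e-04,  6.47311122e-05]), 'effort': array([ -3.34351324, -33.69084477, -20.20122349,  -1.04987338,
        -1.76948324,   0.04690396]), 'eef_pos': array([550.82531163,  50.39355183, 101.00234169]), 'eef_rot': array([3.13306531e+00, 6.51310044e-04, 1.72046217e+00]), 'wrist_force': array([-6.02267009,  5.65297984, 40.17145908]), 'moment': array([ 0.76174443,  1.44112573, -0.00838631]), 'finger_gap': 17.696003812554036}
```

```bash
python3 -c "
from cell import manip;print(manip.sign_off())"
```

```text
the job is handed in; nothing more can be done
None
```

I packed the gap with one spacer and jammed the wedge in, then handed the job in at about 18 s while still holding it pressed. No verdict was reported.

- **Gap:** I measured it at about 44 mm, so one spacer leaves about 24 mm, which the wedge can fill.
- **Spacer:** The one nearest the guide stands on the board, square and about 1 mm off mid-way. The wedge pushed it roughly 2 mm, which put it against the guide. Its top did not rise, so it is still down on the board.
- **Wedge:** Its flat face is to the spacer and its slope to the stop, tilted about 0.008 rad. It is jammed under about 40 N of push, with no movement over the last half second. I put its foot at about 42 mm above the bench, 30 mm clear of the board; this comes from the tool height and assumes the wedge did not slip in the grip.
- **Other objects:** I never went near or touched the other two spacers, the look-alikes, the jar, the bowl or the spatula.

**What disagreed:**
- **Tool height:** The reported height was about 36 mm below the fingertips seen in the images. My first grasp closed on air above the tab, so I corrected for the offset and the second try held.
- **Cameras:** The two cameras differ by about 3 mm in x.
- **Side load:** A sideways force of about 5–6 N in x and in y remained on the wrist at the end.
- **Contact forces:** I could not measure the wedge–stop, wedge–spacer or spacer–guide forces separately.

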